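Print the price label at the chocolate counter scale

TASK

The tub of broken chocolate on the counter scale needs its price label. With a fingertip touch, press its product key (the second from the left, facing the console, of the four square keys in the back row) right down and let it come up, then press the wide print key in the front row right down, let it come up and draw the hand well clear. Press lightly, work no other key, keep off the pan and the tub while it weighs, and leave the things beside the scale where they are; nothing is to be picked up.

Things in the scene. Friction and masses are not known exactly. Their poses are not given: they have to be found in the camera images.
- scale: Off-white counter scale, fixed, 360 mm deep x 280 mm wide (all sizes in mm). Origin: centre of its footprint on the counter; x from the console (near side) to the pan, y left facing the console. Flat console slopes up at 12 deg: front edge x=-180, height 45; back edge x=-51, height 72. On it, from the front: two round keys and the wide key, then 44 up the slope four square keys, then a flush display. Housing behind: 78 high.
- pan: Stainless weighing pan fixed on the scale, 216 mm deep x 272 mm wide, rim 9 mm high. Origin: centre of its underside, 70 mm behind the scale's origin (its +x), 90 mm above the counter; the tub stands 4 mm above it. The front rim is 70 mm behind the product keys' centres. Leaning on it falsifies the weight.
- tub: Round clear plastic tub of broken chocolate, loose on the pan, 114 mm across the rim, 92 mm across the foot, 60 mm high, about 0.28 kg. Origin: centre of its underside; z up.
- sample_dish: Bystander: white ceramic dish with bits of chocolate, 112 mm across, 40 mm high, loose beside the scale. Origin: centre of its underside.
- gift_tin: Bystander: round copper-coloured tin with a brass lid, 69 mm across, 92 mm high, loose beside the scale. Origin: centre of its underside.
- tongs: Bystander: steel serving tongs lying flat beside the scale, 205 mm long (along their x), about 58 mm wide, 14 mm high. Origin: middle, on the underside.
- product_key_1_top (a point): Centre of the top of product key 1, first, leftmost of the four equal square keys in the back row (from the left, facing the console). Grey, 22 mm (up the slope) x 24 mm (across), 44 mm between centres. Top 8 mm above the console. z points out of the key along its travel (normal to the 12 deg slope, leaning to the console's front edge), y left along the row.
- product_key_2_top (a point): Centre of the top of product key 2, second of the four equal square keys in the back row (from the left, facing the console). Grey, 22 mm (up the slope) x 24 mm (across), 44 mm between centres. Top 8 mm above the console. z points out of the key along its travel (normal to the 12 deg slope, leaning to the console's front edge), y left along the row.
- product_key_3_top (a point): Centre of the top of product key 3, third of the four equal square keys in the back row (from the left, facing the console). Grey, 22 mm (up the slope) x 24 mm (across), 44 mm between centres. Top 8 mm above the console. z points out of the key along its travel (normal to the 12 deg slope, leaning to the console's front edge), y left along the row.
- product_key_4_top (a point): Centre of the top of product key 4, fourth, rightmost of the four equal square keys in the back row (from the left, facing the console). Grey, 22 mm (up the slope) x 24 mm (across), 44 mm between centres. Top 8 mm above the console. z points out of the key along its travel (normal to the 12 deg slope, leaning to the console's front edge), y left along the row.
- zero_key_top (a point): Centre of the top of the zero key: the left one of the two round keys in the front row, 24 mm across, grey, standing 8 mm above the console. Axes as for the product keys.
- tare_key_top (a point): Centre of the top of the tare key: the right one of the two round keys in the front row, 24 mm across, grey, standing 8 mm above the console. Axes as for the product keys.
- print_key_top (a point): Centre of the top of the print key: the wide oblong key at the right of the front row, 68 mm across x 22 mm up the slope, centred between product keys 3 and 4 one row (44 mm) in front of them, grey, standing 8 mm above the console. Axes as for the product keys.
- product_key_1 (a joint): How far this key is pressed, m: 0 up, 0.005 against its stop; it registers past 0.003. Spring return: it starts to move at 1.5 N, registers at 4.2 N and reaches its stop at 6 N, along its own axis.
- product_key_2 (a joint): How far this key is pressed, m: 0 up, 0.005 against its stop; it registers past 0.003. Spring return: it starts to move at 1.5 N, registers at 4.2 N and reaches its stop at 6 N, along its own axis.
- product_key_3 (a joint): How far this key is pressed, m: 0 up, 0.005 against its stop; it registers past 0.003. Spring return: it starts to move at 1.5 N, registers at 4.2 N and reaches its stop at 6 N, along its own axis.
- product_key_4 (a joint): How far this key is pressed, m: 0 up, 0.005 against its stop; it registers past 0.003. Spring return: it starts to move at 1.5 N, registers at 4.2 N and reaches its stop at 6 N, along its own axis.
- zero_key (a joint): How far this key is pressed, m: 0 up, 0.005 against its stop; it registers past 0.003. Spring return: it starts to move at 1.5 N, registers at 4.2 N and reaches its stop at 6 N, along its own axis.
- tare_key (a joint): How far this key is pressed, m: 0 up, 0.005 against its stop; it registers past 0.003. Spring return: it starts to move at 1.5 N, registers at 4.2 N and reaches its stop at 6 N, along its own axis.
- print_key (a joint): How far this key is pressed, m: 0 up, 0.005 against its stop; it registers past 0.003. Spring return: it starts to move at 1.5 N, registers at 4.2 N and reaches its stop at 6 N, along its own axis.
Things that resemble listed ones, but are neither listed nor needed, are in the scene too. There is more than one size of the tub; the one meant has the size given above.

How it is judged:
By the outcome, as a careful person would: the job done as asked, in the order asked, and still so for the second after the job is handed in, with the robot touching nothing.
It also fails if it takes over 38 s, if anything falls off the work surface, if the arm or the gripper's body presses on something with over 40 N, if the wrist force passes 120 N, or if a joint passes its speed limit or range.

ROBOT

A 6-joint arm with a two-finger parallel gripper is mounted at the origin on the work surface. World frame = base frame: x ahead of the robot, y to its left, z up, the work surface at z = 0. Lengths are in m, angles in rad, forces in N, time in s.
With the tool pointing down it reaches from about 0.35 to 1 m from the base axis. Payload 7.1 kg.
Tool frame: the origin (TCP) lies between the finger pads; the fingertips stand 8 mm ahead of it and the grasp point (between the pads) lies 11 mm behind it; z points along the fingers, y is the direction in which the jaws open and shut (so a half turn about z gives the same grasp; the last joint's range is limited). The gripper opens to 85 mm and grips with 20 to 120 N. Pads are 22 mm wide; open, the fingers measure 114 mm over their backs; the gripper's body (76 mm by 85 mm) begins 54 mm behind the grasp point. The pads swing forward as they close: fully open they stand 13 mm farther back than shut.
Start: joints at [1.13, 0.423, 1.63, -0, 1.089, -0.019], TCP at [0.256, 0.57, 0.239] pointing down, gripper open.
Joint ranges: [-3, 3], [-0.9, 2.11], [0.09, 2.58], [-1.31, 4.45], [0.11, 2.69], [-2.54, 2.54]. Speed limits (rad/s): [2.39, 2.39, 3.01, 3.14, 3.14, 3.14].

INTERFACE

Orientations are given as a unit quaternion [w, x, y, z].
In Python, from cell import * gives the robot as it stands. Calls block until the motion is done:
- move_to(position, orientation): joint-space move of the TCP to a pose.
- movel(position, orientation=None, max_speed=0.15, force_limit=None): straight line of the TCP; orientation=None keeps the orientation; max_speed is the mean speed in m/s. With force_limit (N) it stops when the force on the tool has changed by that much, and returns True; else False.
- move_joints(angles): joint-space move.
- grip(opening, newtons=None): finger opening in m; newtons is the grip in N (None keeps the last); returns when the fingers have stopped.
- sleep(seconds).
- ik(position, orientation): joint angles nearest the present ones, or None.
- state(): the state.
- camera(name): name is "scene" or "top" or "wrist"; returns a dict with "pixels" (420x560x3 uint8, red, green, blue), "intrinsics" (3x3 intrinsics, pixels), "cam_to_world" (4x4, takes a point from camera to world coordinates). Camera axes: x right, y up, looking along -z (the intrinsics and any distortion apply to the point x, -y, -z); pixel columns grow to the right and rows downward; lengths in m; the calibration is good to about 2 mm. A picture is of the moment at which its call begins. There is no depth.
A pose or a line that the arm cannot do raises IKError and nothing moves.
- hand_in(): hands the job in, once; it reports no verdict.
The state is a dict: "t": time; "joint_pos": joint angles; "qd": joint speeds; "joint_efforts": joint torques, N m; "eef_pos": TCP position; "tcp_rot": TCP orientation; "contact_force": force on the tool from outside, world axes, zero at the start; "ft_torque": the same for the moment, N m; "grip_width": finger opening in m.
Only numpy, scipy, OpenCV 4.12 (cv2) and the standard library are available. Lean on these libraries where they do the work, as an engineer would, in place of code of your own. Each camera call takes 0.05 s, during which the arm holds its last target. There are 200 camera calls.

## Working session

There is one attempt and no reset: what is moved stays moved. The work goes in short steps, each a Python script; the robot and the scene stay as the last script left them, time stands still between calls to the robot, and variables do not carry over. Pictures are saved under pics/ and viewed, about 8 in all and at most 12, crops included, and the job is handed in when it is done.

```bash
mkdir -p pics; ls
python3 - <<'E'
from cell import *
import cv2
for n in ("top","scene"):
    c=camera(n); cv2.imwrite(f"pics/{n}0.png",c["pixels"][:,:,::-1]); print(n,c["intrinsics"].tolist(),c["cam_to_world"].round(4).tolist(),[k for k in c])
print(state())
E
```

```text
pics
top [[414.51392995838364, 0.0, 280.0046256700065], [0.0, 414.51392995838364, 204.07042919924743], [0.0, 0.0, 1.0]] [[0.0285, 0.9969, -0.0734, 0.5221], [-0.9995, 0.0292, 0.0087, -0.0225], [0.0108, 0.0731, 0.9973, 1.1634], [0.0, 0.0, 0.0, 1.0]] ['pixels', 'intrinsics', 'cam_to_world']
scene [[437.9483683873286, 0.0, 280.25385020511703], [0.0, 437.9483683873286, 213.12027619703454], [0.0, 0.0, 1.0]] [[-0.7969, -0.4825, 0.3636, 0.9981], [0.6041, -0.6397, 0.4752, 0.4708], [0.0033, 0.5984, 0.8012, 0.9499], [0.0, 0.0, 0.0, 1.0]] ['pixels', 'intrinsics', 'cam_to_world']
{'t': 0.1, 'joint_pos': array([ 1.12999089e+00,  4.23757305e-01,  1.63059510e+00, -1.76697705e-05,
        1.08860226e+00, -1.89838169e-02]), 'qd': array([ 0.00084026, -0.00219093, -0.00056159, -0.00300496, -0.00114867,
        0.00036701]), 'joint_efforts': array([-5.47492764e-04, -5.58433378e+01, -2.82443851e+01, -8.41800579e-05,
        3.05673406e-03,  2.38640757e-05]), 'eef_pos': array([0.25565911, 0.56980043, 0.23863512]), 'tcp_rot': array([-1.47565459e-04,  2.09346553e-01,  9.77841274e-01, -6.64872674e-04]), 'contact_force': array([ 0.54144665, -0.13376537,  0.18469213]), 'ft_torque': array([ 0.03046539, -0.05027717,  0.01721362]), 'grip_width': 0.08514855169417339}
```

View pics/top0.png

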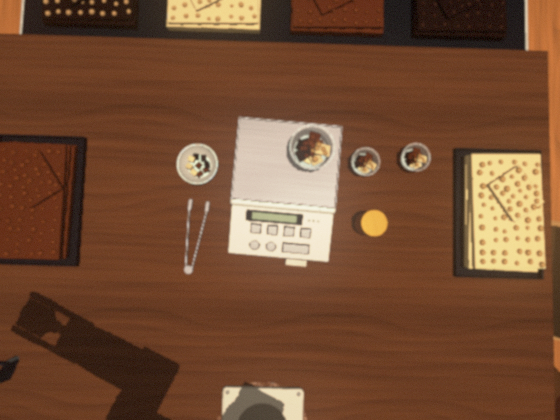

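View pics/scene0.png

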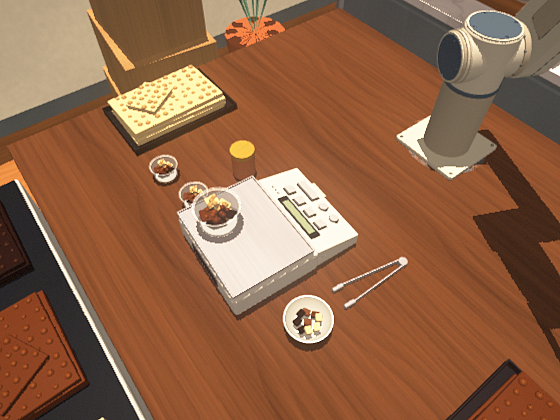

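The top view shows the scale with its console toward the robot. Image right is world -y. The product row runs from (256,228) to (306,233), so key 2 is at about (273,230), and the print key is at about (296,248). The dish, tongs and tin are well to the sides. Next I'll localise roughly and look from the wrist.

```bash
cat > h.py <<'E'
from cell import *
import numpy as np, cv2
from scipy.spatial.transform import Rotation as R
def ray(c,uv,z):
    K,T=c["intrinsics"],np.array(c["cam_to_world"])
    d=np.linalg.solve(K,[uv[0],uv[1],1]); d=T[:3,:3]@[d[0],-d[1],-d[2]]
    return T[:3,3]+d*(z-T[2,3])/d[2]
def proj(c,P):
    T=np.linalg.inv(c["cam_to_world"]); P=np.atleast_2d(P)@T[:3,:3].T+T[:3,3]
    q=(P*[1,-1,-1])@c["intrinsics"].T; return q[:,:2]/q[:,2:]
def quat(yaw,tilt=0):
    """tool z down, leaned by tilt so that it points along -(key normal); tool y along scale y"""
    a=np.deg2rad(12)*tilt
    z=np.array([np.sin(a),0,-np.cos(a)]); y=np.array([0,1.,0]); x=np.cross(y,z)
    return R.from_euler('z',yaw)*R.from_matrix(np.c_[x,y,z])
def q4(r): x=r.as_quat(); return [x[3],x[0],x[1],x[2]]
E
python3 - <<'E'
from h import *
c=camera("top")
for uv,z in [((256,228),.068),((273,230),.068),((306,233),.068),((296,248),.059)]: print(ray(c,uv,z).round(4))
k1,k4=ray(c,(256,228),.068),ray(c,(306,233),.068)
yaw=np.arctan2(*(k1-k4)[[1,0]])-np.pi/2; yaw=-yaw
print(yaw, state()["joint_pos"])
m=(k1+k4)/2
for s in (1,-1):
  q=q4(quat(yaw)*R.from_euler('z',0 if s>0 else np.pi)); print(ik([m[0]-.04,m[1],.30],q))
E
```

```text
[0.5375 0.0294 0.068 ]
[ 0.5336 -0.0156  0.068 ]
[ 0.5282 -0.1028  0.068 ]
[ 0.4878 -0.0779  0.059 ]
0.07085384323801014 [ 1.13000804e+00  4.23684855e-01  1.63050751e+00  1.55849738e-05
  1.08861499e+00 -1.89488142e-02]
[-9.84380466e-02  1.56324255e-01  1.85195364e+00 -4.44089210e-16
  1.13331476e+00 -1.74008822e+00]
[-9.84380466e-02  1.56324255e-01  1.85195364e+00 -4.44089210e-16
  1.13331476e+00  1.40150444e+00]
```

Run:
```python
from h import *
grip(0.0,20)
q=q4(quat(-.07)*R.from_euler('z',np.pi))
move_to([.47,-.037,.32],q)
c=camera("wrist"); cv2.imwrite("pics/w0.png",c["pixels"][:,:,::-1])
print(c["cam_to_world"].round(3).tolist(), state()["t"],state()["grip_width"],state()["eef_pos"],state()["joint_pos"])
```

```text
[[-0.069, 0.946, 0.316, 0.551], [-0.998, -0.065, -0.022, -0.043], [0.0, -0.317, 0.948, 0.454], [0.0, 0.0, 0.0, 1.0]] 3.2833 -6.34652870772991e-05 [ 0.47013972 -0.03644146  0.31988845] [-1.02660822e-01  9.75251068e-02  1.87261011e+00  1.13361132e-04
  1.17161066e+00  1.53677142e+00]
```

View pics/w0.png

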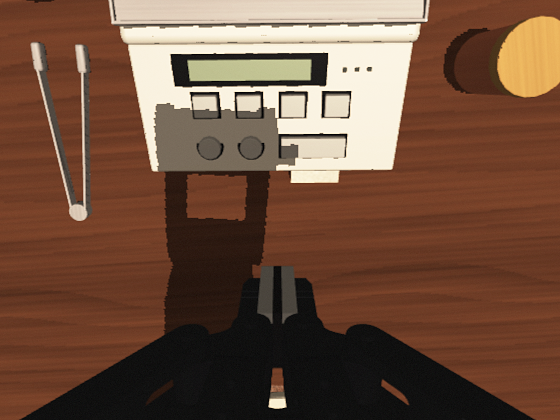

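The wrist view shows product key tops at about (205,104), (249,104), (293,104) and (337,104). The round keys are at (210,148) and (251,148), and the print key at (313,147). I'll fit the scale pose to these and to the top view.

```bash
cat >> h.py <<'E'
a=np.deg2rad(12)
def loc(x,y): return np.array([x,y,.045+(x+.180)*np.tan(a)])+.008*np.array([-np.sin(a),0,np.cos(a)])
L={'k1':loc(-.1063,.066),'k2':loc(-.1063,.022),'k3':loc(-.1063,-.022),'k4':loc(-.1063,-.066),'pr':loc(-.1063-.044*np.cos(a),-.044)}
E
python3 - <<'E'
from h import *
from scipy.optimize import least_squares
w,t=camera("wrist"),camera("top")
names=['k1','k2','k3','k4','pr']; P=np.array([L[n] for n in names])
W=np.array([(205.5,104),(249,104),(293,104),(337,104),(313.5,147)]); T=np.array([(256,228),(273,230),(289,231),(306,233),(296,248)])
f=lambda p:P@R.from_euler('z',p[2]).as_matrix().T+[p[0],p[1],0]
for c,U in ((w,W),(t,T)):
    s=least_squares(lambda p:(proj(c,f(p))-U).ravel(),[.64,-.04,-.07]); print(s.x.round(4),np.abs(s.fun).max().round(2)); print(f(s.x).round(4).tolist())
    if c is w: ws=s.x
im=w["pixels"][:,:,::-1].copy()[40:190,120:430]
S=2.5; im=cv2.resize(im,None,fx=S,fy=S,interpolation=cv2.INTER_CUBIC)
pts=[f(ws)]
cons=np.array([[-.18,.14,.045],[-.18,-.14,.045],[-.051,.14,.072],[-.051,-.14,.072]])@R.from_euler('z',ws[2]).as_matrix().T+[ws[0],ws[1],0]
for u in proj(w,np.vstack([f(ws),cons])): cv2.drawMarker(im,tuple(int(v) for v in (u-[120,40])*S),(0,0,255),cv2.MARKER_CROSS,14,1)
cv2.imwrite("pics/w1.png",im)
E
```

```text
[ 0.6417 -0.0433 -0.0704] 0.78
[[0.5387, 0.0301, 0.0685], [0.5356, -0.0138, 0.0685], [0.5325, -0.0577, 0.0685], [0.5294, -0.1016, 0.0685], [0.488, -0.0766, 0.0593]]
[ 0.6407 -0.0437 -0.0646] 0.33
[[0.5372, 0.0291, 0.0685], [0.5344, -0.0148, 0.0685], [0.5316, -0.0587, 0.0685], [0.5287, -0.1026, 0.0685], [0.4872, -0.0778, 0.0593]]
```

View pics/w1.png

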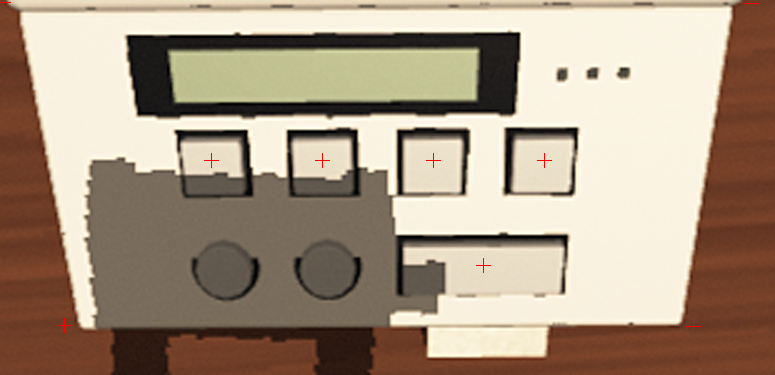

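Both fits agree to about 1 mm. I'll use the average and press along the key normal with a force stop.

```bash
cat >> h.py <<'E'
YAW=-.068; ROT=quat(YAW,1)*R.from_euler('z',np.pi); Q=q4(ROT); N=-ROT.as_matrix()[:,2]
KEY={'k2':np.array([.535,-.0143,.0685]),'pr':np.array([.4876,-.0772,.0593])}
def at(k,d): return KEY[k]+N*(.008+d)     # fingertip d above key top
def dep(k): return N@(state()["eef_pos"]-KEY[k])-.008
def press(k):
    f0=state()["contact_force"]
    hit=movel(at(k,-.010),Q,max_speed=.008,force_limit=7.5)
    sleep(.15); s=state(); print(k,hit,'depth',dep(k).round(4),'F',(s["contact_force"]-f0).round(2),'FN',(N@(s["contact_force"]-f0)).round(2),s["t"])
E
python3 - <<'E'
from h import *
move_to(at('k2',.06),Q); movel(at('k2',.008),Q,max_speed=.08)
sleep(.2); print(state()["eef_pos"]-at('k2',.008), state()["contact_force"])
c=camera("wrist"); cv2.imwrite("pics/w2.png",c["pixels"][:,:,::-1])
print(state()["t"])
E
```

```text
[2.69487567e-04 1.63179358e-06 5.14198560e-04] [ 0.39059811 -0.20200593 -0.06547262]
5.225
```

View pics/w2.png

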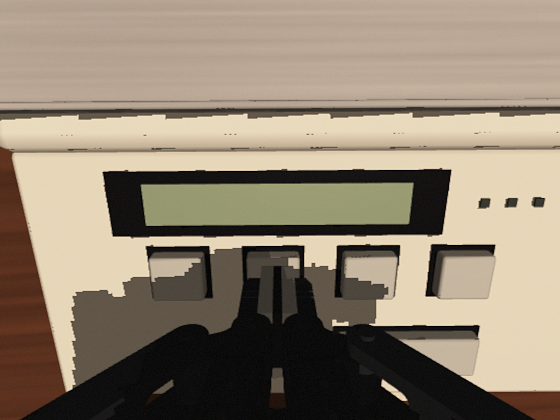

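The fingertips, at about (277,268), are over key 2, which spans x 246–302. They are centred across it to within about 1 mm and clear of the neighbouring keys. Next, the key 2 press.

Run:
```python
from h import *
press('k2')
c=camera("wrist"); cv2.imwrite("pics/w3.png",c["pixels"][:,:,::-1])
```

```text
k2 True depth -0.0048 F [-1.48  0.02  6.27] FN 6.44 6.8833
```

The force is only slightly above the 6 N stop value, so I'll nudge further to confirm the stop, then release.

Run:
```python
from h import *
f1=state()["contact_force"]; d=dep('k2')
h=movel(at('k2',d-.002),Q,max_speed=.004,force_limit=3.5); sleep(.1)
s=state(); print(h,'depth',dep('k2'),'dFN',N@(s["contact_force"]-f1),N@s["contact_force"],s["t"])
movel(at('k2',.03),Q,max_speed=.04); s=state(); print(s["contact_force"],s["t"])
c=camera("wrist"); cv2.imwrite("pics/w4.png",c["pixels"][:,:,::-1])
```

```text
True depth -0.004834068085927284 dFN -0.9599115733791842 5.621195236695076 7.2583
[ 0.19476501 -0.41730627  0.45845704] 8.2833
```

Run:
```python
import cv2,numpy as np
a,b=cv2.imread("pics/w3.png"),cv2.imread("pics/w4.png")
cv2.imwrite("pics/v34.png",np.vstack([a[130:400],b[130:400]]))
```

```text
(no output)
```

View pics/v34.png

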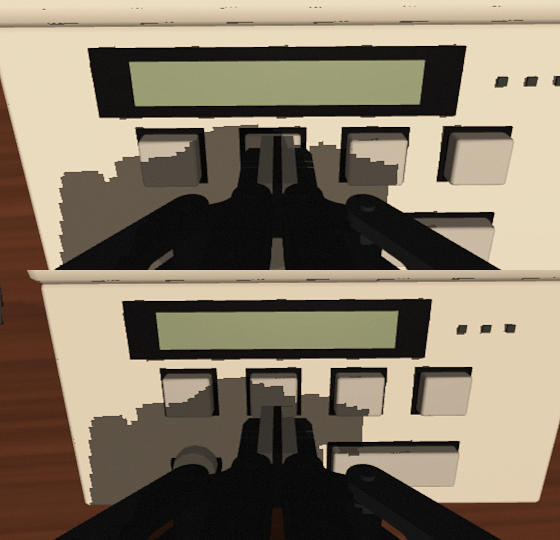

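In the upper half (pressed), key 2 at about (273,140) sits sunk in its well. In the lower half (released), it is back level with its neighbours, and no other key moved. Next, the print key.

Run:
```python
from h import *
movel(at('pr',.03),Q,max_speed=.1); movel(at('pr',.008),Q,max_speed=.05); sleep(.2)
press('pr')
c=camera("wrist"); cv2.imwrite("pics/w5.png",c["pixels"][:,:,::-1])
f1=state()["contact_force"]; d=dep('pr')
h=movel(at('pr',d-.002),Q,max_speed=.004,force_limit=3.5); sleep(.1)
s=state(); print(h,'depth',dep('pr'),N@s["contact_force"],s["t"])
movel(at('pr',.05),Q,max_speed=.05); print(state()["contact_force"])
p=at('pr',.05)
move_to([.42,-.03,.30],Q); sleep(.2)
c=camera("wrist"); cv2.imwrite("pics/w6.png",c["pixels"][:,:,::-1]); a=cv2.imread("pics/w5.png")
cv2.imwrite("pics/v56.png",np.vstack([a[130:330],c["pixels"][:380,:,::-1]]))
print(state()["t"],state()["contact_force"])
```

```text
pr True depth -0.0049 F [-1.19  0.88  7.67] FN 7.76 11.725
True depth -0.004882016524068724 6.75045967872536 12.0917
[-0.91953583  0.08077947 -0.17582095]
14.4 [ 0.46830098 -1.5797853  -0.21640804]
```

View pics/v56.png

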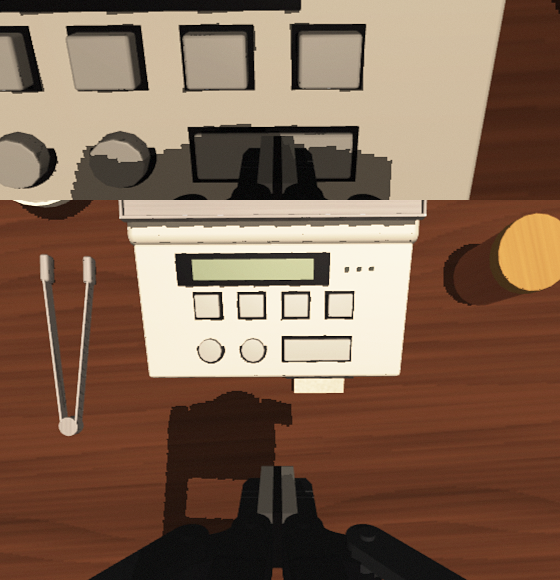

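The print key sat sunk in its well while pressed (upper half). Now all keys are up, the tongs and tin are where they were, and the hand is clear.

```bash
python3 -c "
from cell import *
print(hand_in(), state()['t'])"
```

```text
the job is handed in; nothing more can be done
the job is handed in; nothing more can be done
```

I pressed product key 2 fully down with the closed fingertips and let it come up. I then did the same with the print key, drew the hand well clear and handed the job in. The robot's clock stood at 14.4 s just before hand-in, against the 38 s limit.

| Key | Fingertip travel below the estimated key top | Force while held |
|---|---|---|
| Product key 2 | 4.8 mm | 6.4 N |
| Print key | 4.9 mm | 7.8 N |

- **Key stops:** A key reaches its stop at 5 mm and 6 N. I nudged each key further, and the force limit tripped with almost no extra travel, so both were against their stops. The held force then read 5.6 N on key 2 and 6.8 N on print. The force readings are noisy, by about 0.5–1.5 N.
- **Wrist pictures:** Each key was visibly sunk while pressed, and all keys were up afterwards. The tongs and tin were where they had been, and the pan was not approached.
- **Not confirmed:** The display showed no readable confirmation. I did not look again at the tub and dish, because the hand never went near them.

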